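# Turn the salami label up and hold the spring clamp open

## Task

Get the salami ready for its clamp: roll it along the chopping board, without picking it up or taking it off the board, until its white label faces straight up, and let go of it. Then take the clamp's black handle, pull the spring jaw open until the pointer stands at the red marker, and finish holding it there with the gripper, so the host can slip the salami in. Do not disturb the other things on the table.

Things in the scene. Friction and masses are not known exactly. Their poses are not given: they have to be found in the camera images.
- board: Light wooden chopping board, fixed to the table, 230 mm (own x) by 260 mm (own y), 20 mm thick. Origin: centre of its underside, on the table.
- salami: Dark red hard salami on the board, free to roll: cylinder 50 mm across, 180 mm long plus a 14 mm string stub at each end, 0.4 kg. Origin on its axis at mid-length, 45 mm above the table; own y along its axis; own x and z turn as it rolls. Pushed slowly at its side it rolls without slipping, 25 mm of travel per radian, and stops soon after the push ends.
- label_mid (a point): Middle of the white paper label stuck lengthwise on the salami's skin (120 mm long, 20 mm wide, red line down its middle), 25 mm from the salami's axis. Own z points out of the skin through the red line, own y runs along the salami. It starts 45 to 86 degrees over from the top, on the side away from the robot, and turns with the salami.
- clamp: Salami clamp, fixed: dark wood base 300 mm (own x, -160 to +140) by 150 mm (own y), 22 mm thick; upright fixed jaw at its far end (own x 100 to 124, top 78 mm above the table), low stop at its near end (top 48 mm). Origin on the table. The aluminium jaw (top 76 mm) is sprung shut against the fixed jaw and opens along own -x, roughly towards the robot.
- jaw (a joint): How far the sliding jaw is pulled open along the clamp's own -x, in m: 0 shut, stop at 0.105. The spring pulls it shut with about 5 N at 0, rising 80 N per m (9 to 12 N at the mark); it snaps shut when let go.
- handle (a point): Top centre of the black upright handle with an orange band, standing on the sliding jaw: 20 mm (clamp's x) by 44 mm (clamp's y), from 50 to 130 mm above the table. The point lies 130 mm up, at clamp x = 45 mm minus the pull, y = 0. Nothing else of the clamp is higher than 78 mm, so its top 50 mm can be gripped from above either way round.
- pointer (a point): Tip of the black pointer that moves with the sliding jaw beside the white strip along the base's +y edge; at clamp x = 45 mm minus the pull, y = 64 mm, 40 mm above the table.
- mark (a joint): Where the red marker sits: the jaw's pull, in m, at which the pointer stands exactly over the marker (0.055 to 0.085). The marker stays where it is.
- mark_line (a point): Middle of the top of the red marker on the white strip (6 mm wide along the clamp's x, 24 mm long across it), 34 mm above the table; own axes parallel to the clamp's. The pointer passes over it without touching.
- grape_bowl: White bowl of green grapes, 170 mm wide, 100 mm tall. Bystander, loose; origin: centre of its underside.
- flask: Wine flask, straw-coloured belly and green neck, 96 mm wide, 255 mm tall. Bystander, loose; origin: centre of its underside.
- glass_left: Stemmed clear glass, 72 mm wide, 180 mm tall. Bystander, loose; origin: centre of its underside.
- pepper_mill: Turned light-wood pepper mill, 52 mm wide, 118 mm tall. Bystander, loose; origin: centre of its underside.
- olive_jar: Green glass jar with white lid, 60 mm wide, 85 mm tall. Bystander, loose; origin: centre of its underside.
- table_knife: Table knife lying flat along its own x, 200 mm long, 18 mm wide, 10 mm thick. Bystander, loose; origin: centre of its underside.

How it is judged:
By the outcome, as a careful person would: the job done as asked, in the order asked, and still so for the second after the job is handed in, while the arm keeps its last pose, push and grip.
It also fails if it takes over 54 s, if anything falls off the work surface, if the arm or the gripper's body presses on something with over 40 N, if the wrist force passes 120 N, or if a joint passes its speed limit or range.

## Robot

A 6-joint arm with a two-finger parallel gripper is mounted at the origin on the work surface. World frame = base frame: x ahead of the robot, y to its left, z up, the work surface at z = 0. Lengths are in m, angles in rad, forces in N, time in s.
With the tool pointing down it reaches from about 0.375 to 0.9 m from the base axis. Payload 3.1 kg.
Tool frame: the origin (TCP) lies on the centre line of the jaws, within the pads' length; the fingertips stand 25 mm ahead of it and the grasp point (between the pads) lies 6 mm ahead of it (manip.tip_extent is the distance from the TCP to the fingertips, in m); z points along the fingers, y is the line along which they close (so a half turn about z gives the same grasp; the last joint's range is limited). The gripper opens to 85 mm and grips with 20 to 120 N. Pads are 22 mm wide; open, the fingers measure 114 mm over their backs; the gripper's body (76 mm by 85 mm) begins 54 mm behind the grasp point. The pads swing forward as they close: fully open they stand 13 mm farther back than shut.
Start: joints at [-1.323, 0.527, 1.433, -0, 1.181, -0.178], TCP at [0.258, -0.569, 0.256] pointing down, gripper open.
Joint ranges: [-3.08, 3.08], [-0.75, 2.2], [0.22, 2.44], [-1.43, 4.57], [0, 2.65], [-2.85, 2.85]. Speed limits (rad/s): [2.79, 2.79, 3.14, 3.14, 3.14, 3.14].

## Interface

Orientations are given as a unit quaternion [x, y, z, w].
In Python, from station import readout, imaging, order, manip gives the robot as it stands.
- The arm moves only by the tool move_arm, never from a script. Its argument "rows" is a list of rows, each a list of 7 numbers: the turn, a rotation vector about the tool's x, y, z in degrees, then the shift along the tool's x, y, z in mm, then the closure, from 0 (fully open) to 1 (shut). A call has 1 to 12 rows; each row is the pose to reach, as a shift and turn from the pose commanded when the call began, along the tool's axes at that moment; what a row does not reach only later rows make up. A row lasts 1/12 s, in which the tool goes at most 41.7 mm and 7.16 degrees, less where a joint would pass 70% of its speed; a pose out of reach is approached as far as the arm can. A call with a gripper value outside its range is refused whole. The fingers move at their own pace and stop on an object; "squeeze" is the grip in N (left out, the last holds). Time passes only in rows, so rows that repeat a pose let the fingers close. It gives the time, the measured TCP pose, the force, the opening and the grip force at its end, in the units of the state.
- readout.sense(): the state, without advancing time (a new reading comes with each control period).
- imaging.snapshot(name): name is "scene" or "top" or "wrist"; returns a dict with "img" (384x512x3 uint8, red, green, blue), "z_map" (384x512 float32, m along the optical axis (not along the pixel's ray), 0 where there is no reading), "fovy" (degrees; the focal length in pixels is half the picture's height over the tangent of half this angle, whatever the lens; pixels are square), "cx", "cy" (the principal point, pixels), "rvec" (rotation vector, rad) and "tvec" (3), from world to camera coordinates, as OpenCV has them. Camera axes: x right, y down, z forward; pixel columns grow to the right and rows downward; lengths in m; the calibration is good to about 2 mm. A picture is of the moment at which its call begins.
- order.sign_off(): hands the job in; it is judged then, once.
The state is a dict: "t": time; "q": joint angles; "qd": joint speeds; "tau": joint torques, N m; "tcp_pos": TCP position; "tool_rot": TCP orientation; "force": force on the tool from outside, world axes, zero at the start; "ft_torque": the same for the moment, N m; "finger_gap": opening from 0.0 (shut) to 1.0 (fully open); "gripper_force": force on a finger pad.
Only numpy, scipy, OpenCV 4.12 (cv2) and the standard library are available. Lean on these libraries where they do the work, as an engineer would, in place of code of your own. Each camera call takes 0.05 s, during which the arm holds its last target. There are 200 camera calls.

## Working session

There is one attempt and no reset: what is moved stays moved. The work goes in short steps, Python scripts to look and compute and a tool call to move; the robot and the scene stay as the last step left them, time stands still between calls to the robot, and variables do not carry over. Pictures are saved under pics/ and viewed, at most 10 in all, crops included, and the job is handed in when it is done.

Besides the shell and the picture viewer there is one more tool, called after ">>>" as name(argument=value, ...) on one line, values as JSON. move_arm: Moves the arm, as the interface text tells. Its arguments: {"type":"object","properties":{"rows":{"type":"array"},"squeeze":{"type":"number"}},"required":["rows"]}

```bash
mkdir -p pics; ls
cat > h.py <<'E'
import numpy as np, cv2
from scipy.spatial.transform import Rotation as R
from station import readout, imaging, order, manip
def snap(n):
    s=imaging.snapshot(n); s['R']=R.from_rotvec(np.ravel(s['rvec'])).as_matrix(); s['t']=np.ravel(s['tvec'])
    s['f']=s['img'].shape[0]/2/np.tan(np.radians(s['fovy'])/2); return s
def world(s):
    v,u=np.mgrid[:384,:512]; z=s['z_map']
    p=np.stack([(u-s['cx'])/s['f']*z,(v-s['cy'])/s['f']*z,z],-1)
    w=(p-s['t'])@s['R']; w[z<=0]=np.nan; return w
def proj(s,P):
    c=np.atleast_2d(P)@s['R'].T+s['t']; return np.c_[c[:,0]/c[:,2]*s['f']+s['cx'],c[:,1]/c[:,2]*s['f']+s['cy']]
def save(n,img): cv2.imwrite('pics/'+n,img[...,::-1])
E
python3 - <<'E'
from h import *
a=snap('scene');b=snap('top')
save('s.png',a['img']);save('t.png',b['img'])
np.savez('s0.npz',**a);np.savez('t0.npz',**b)
for s in (a,b): print(s['fovy'],s['cx'],s['cy'],-s['R'].T@s['t'], s['R'])
print(readout.sense())
E
```

```text
pics
51.217652718061586 249.2899714612689 194.3152778936433 [ 1.54623193 -0.77347138  1.16532877] [[ 0.61285432  0.79017141  0.0062232 ]
 [ 0.51334816 -0.39213918 -0.76334824]
 [-0.60073559  0.47101593 -0.64595723]]
54.683739910215444 249.57044165780914 188.00770961132943 [0.44816109 0.00616614 1.29735771] [[-0.02267807 -0.99953597 -0.02033605]
 [-0.99352128  0.02479808 -0.11090774]
 [ 0.11136057  0.01768913 -0.99362262]]
{'t': 0.1, 'q': array([-1.32352605e+00,  5.28351949e-01,  1.43375995e+00,  1.18525772e-05,
        1.18142952e+00, -1.78476528e-01]), 'qd': array([ 0.00027727, -0.00119653, -0.0029128 ,  0.00027946,  0.00200824,
       -0.00013488]), 'tau': array([-5.90232912e-05, -4.43303347e+01, -1.78585929e+01, -2.38604598e-04,
        3.89093664e-03,  7.40822976e-07]), 'tcp_pos': array([ 0.25802083, -0.56860176,  0.25544902]), 'tool_rot': array([ 9.77427901e-01,  2.11267009e-01, -2.80319660e-05, -9.73998322e-04]), 'force': array([-0.02977993,  0.51744294,  0.27257827]), 'ft_torque': array([-0.03303787,  0.00543264, -0.03215172]), 'gripper_force': 0.0, 'finger_gap': 0.997996033034443}
```

View pics/s.png

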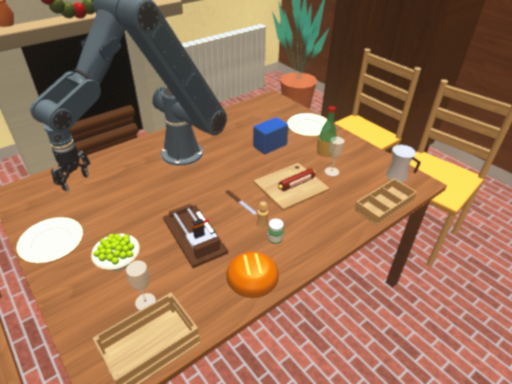

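View pics/t.png

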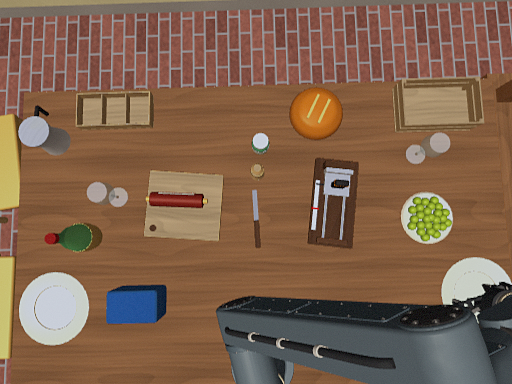

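The scene view shows the salami on the board at about (297,179) and the clamp at (195,232). The top view shows the salami at (177,200) with its axis roughly along world y, and the clamp at (333,200) with its handle at (340,184). Next I'll measure these.

Run:
```python
from h import *
a=dict(np.load('s0.npz'));b=dict(np.load('t0.npz'))
wa,wb=world(a),world(b)
for n,px in dict(salami=(177,200),handle=(340,184),mill=(257,170),jar=(260,141),knife=(256,218),glass=(118,197),glass2=(97,192),board=(180,225),bowl=(428,217),flask=(78,238),redmark=(317,208)).items(): print(n,wb[px[1],px[0]].round(3))
# salami: points z in .03..; red hue
def sal(s,w,u0,u1,v0,v1):
    m=np.zeros((384,512),bool);m[v0:v1,u0:u1]=1
    return w[m&(w[...,2]>.028)&(w[...,2]<.09)]
for s,w,bx in((b,wb,(148,212,185,215)),(a,wa,(270,325,160,200))):
    p=sal(s,w,*bx); c=p.mean(0); U,S,V=np.linalg.svd(p[:,:2]-p[:,:2].mean(0),full_matrices=0); d=V[0]; e=(p[:,:2]-c[:2])@d; f=(p[:,:2]-c[:2])@V[1]
    print(len(p),c.round(3),d.round(4),np.percentile(e,[0,100]).round(3),np.percentile(f,[0,100]).round(3),p[:,2].max(), p[np.argmax(p[:,2])])
A=cv2.resize(b['img'][145:260,130:370],None,fx=3.3,fy=3.3,interpolation=cv2.INTER_CUBIC)
B=cv2.resize(a['img'][140:270,155:335],None,fx=4.4,fy=4.4,interpolation=cv2.INTER_CUBIC)
save('tc.png',A);save('sc.png',B[:600])
```

```text
salami [0.552 0.271 0.068]
handle [ 0.585 -0.258  0.13 ]
mill [0.639 0.002 0.113]
jar [ 0.741 -0.011  0.085]
knife [0.488 0.009 0.007]
glass [0.571 0.488 0.018]
glass2 [0.572 0.49  0.183]
board [0.469 0.272 0.017]
bowl [ 0.475 -0.542  0.094]
flask [0.435 0.559 0.154]
redmark [ 0.516 -0.199  0.032]
837 [0.553 0.273 0.064] [-0.0658 -0.9978] [-0.102  0.1  ] [-0.024  0.053] 0.0765092383883705 [0.547007   0.23912362 0.07650924]
432 [0.565 0.264 0.059] [-0.0969 -0.9953] [-0.119  0.111] [-0.091  0.122] 0.07699065454292137 [0.55245399 0.24009106 0.07699065]
```

View pics/tc.png

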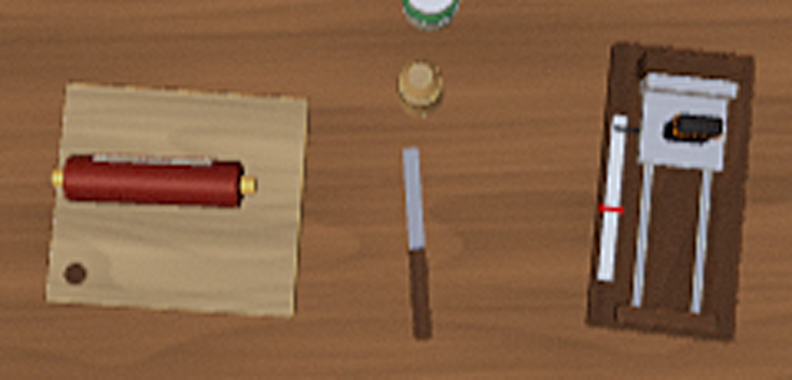

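View pics/sc.png

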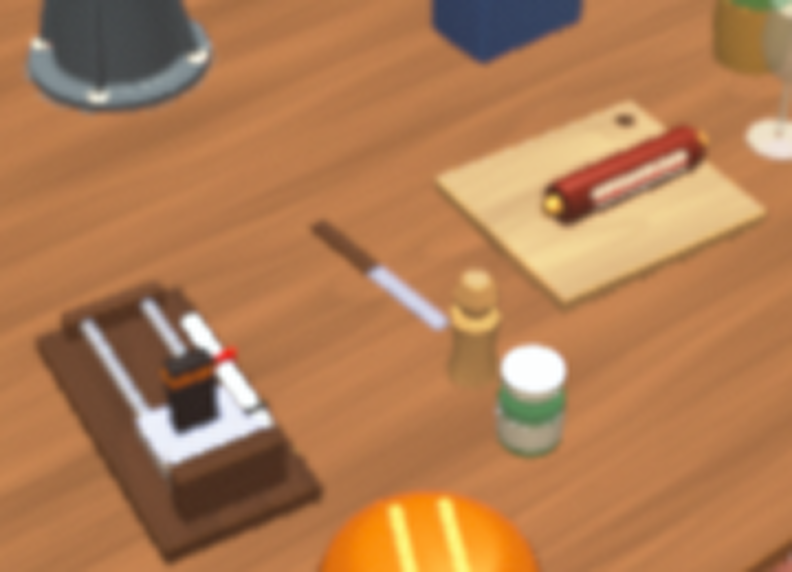

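The crops show the label on the far (+x) side of the salami. They also show the handle, the white strip and the red marker at crop pixel (611,209). Next I'll fit the numbers.

```bash
cat >> h.py <<'E'
from scipy.optimize import least_squares
def hsv(s): return cv2.cvtColor(s['img'],cv2.COLOR_RGB2HSV).astype(int)
def salami(s,w,axis=None,H=.045):
    h=hsv(s); box=(w[...,0]>.44)&(w[...,0]<.62)&(w[...,1]>.15)&(w[...,1]<.40)
    red=((h[...,0]<8)|(h[...,0]>172))&(h[...,1]>150)&box&(w[...,2]>.03)&(w[...,2]<.085)
    p=w[red]; yc=.27
    if axis is None:
        f=lambda q: np.hypot((p[:,0]-q[0]-q[1]*(p[:,1]-yc))/np.hypot(1,q[1]),p[:,2]-q[2])-.025
        r=least_squares(f,[.55,0.06,H],loss='soft_l1',f_scale=.002); axis=r.x
        d=np.array([axis[1],1])/np.hypot(1,axis[1]); e=(p[:,:2]-[axis[0],yc])@d
        print('axis x0,slope,z',axis.round(4),'ext',np.percentile(e,[.5,99.5]).round(3),'rms',np.sqrt(np.mean(r.fun**2)).round(4),red.sum())
    return axis
def label(s,axis,H=.045,yc=.27,step=1):
    # ray-cylinder intersection for white pixels; angle from top toward +x side
    h=hsv(s); v,u=np.mgrid[:384,:512]
    k=np.stack([(u-s['cx'])/s['f'],(v-s['cy'])/s['f'],np.ones(u.shape)],-1)@s['R']; o=-s['R'].T@s['t']
    n=np.hypot(1,axis[1]); ax=np.array([axis[1],1,0])/n; ex=np.array([1,-axis[1],0])/n
    c=o-np.array([axis[0],yc,H]); cx,cz=c@ex,c[2]; kx,kz=k@ex,k[...,2]
    A=kx**2+kz**2;B=cx*kx+cz*kz;C=cx**2+cz**2-.025**2; D=B*B-A*C; ok=D>0
    T=(-B-np.sqrt(np.where(ok,D,0)))/A; P=c+T[...,None]*k
    ang=np.degrees(np.arctan2(P@ex,P[...,2])); al=P@ax
    return ang,al,ok,h
E
python3 - <<'E'
from h import *
a=dict(np.load('s0.npz'));b=dict(np.load('t0.npz'))
wa,wb=world(a),world(b)
for s,w in((b,wb),(a,wa)):
    ax=salami(s,w); 
    if s is b: ax0=ax
    ang,al,ok,h=label(s,ax0)
    m=ok&(abs(al)<.05)&(h[...,1]<110)&(h[...,2]>120); print('label ang',m.sum(),np.percentile(ang[m],[2,25,50,75,98]).round(1))
# handle
for s,w in((b,wb),(a,wa)):
    m=(w[...,2]>.124)&(w[...,2]<.136)&(abs(w[...,0]-.585)<.06)&(abs(w[...,1]+.258)<.06); p=w[m]
    print('handle',m.sum(),p.mean(0).round(4),p.min(0).round(3),p.max(0).round(3))
    h=hsv(s); near=(abs(w[...,0]-.55)<.17)&(abs(w[...,1]+.2)<.07)
    m=near&(h[...,1]<60)&(h[...,2]>190)&(w[...,2]<.042)&(w[...,2]>.025)&(w[...,1]>-.23)
    p=w[m]; V=np.linalg.svd(p[:,:2]-p[:,:2].mean(0))[2][0]; print('strip',m.sum(),p.mean(0).round(4),V.round(4),p.min(0),p.max(0))
    m=near&((h[...,0]<8)|(h[...,0]>172))&(h[...,1]>180)&(h[...,2]>120); p=w[m]; print('mark',m.sum(),p.mean(0).round(4),p.min(0).round(3),p.max(0).round(3))
    m=(abs(w[...,0]-.53)<.2)&(abs(w[...,1]+.25)<.12)&(w[...,2]>.016)&(w[...,2]<.027); 
    rc=cv2.minAreaRect(w[m][:,:2].astype(np.float32)); print('base',rc)
m=(wb[...,2]>.013)&(wb[...,2]<.027)&(abs(wb[...,0]-.52)<.2)&(abs(wb[...,1]-.25)<.17); print('board',cv2.minAreaRect(wb[m][:,:2].astype(np.float32)))
E
```

```text
axis x0,slope,z [0.5534 0.0635 0.0451] ext [-0.082  0.095] rms 0.0022 649
label ang 58 [-84.7 -40.5  55.5  62.3  77.7]
axis x0,slope,z [0.555  0.0916 0.0459] ext [-0.084  0.089] rms 0.0032 165
label ang 94 [ 39.6  51.2  64.2  89.  114.9]
handle 81 [ 0.5881 -0.2641  0.1296] [ 0.578 -0.285  0.124] [ 0.598 -0.243  0.134]
strip 54 [ 0.5208 -0.1988  0.0297] [-0.9968  0.0806] [ 0.44540355 -0.22883489  0.02502686] [ 0.60910823 -0.17953515  0.04182256]
mark 11 [ 0.5164 -0.1917  0.0321] [ 0.512 -0.204  0.021] [ 0.52  -0.178  0.038]
base ((0.5341765284538269, -0.25712746381759644), (0.15052208304405212, 0.29976195096969604), 82.43762969970703)
handle 52 [ 0.5921 -0.2673  0.1297] [ 0.578 -0.287  0.125] [ 0.603 -0.244  0.135]
strip 35 [ 0.5115 -0.1958  0.0286] [ 0.9987 -0.0511] [ 0.43690619 -0.21961229  0.02501321] [ 0.59806467 -0.17613397  0.04174895]
mark 6 [ 0.5032 -0.1756  0.0211] [ 0.477 -0.186 -0.002] [ 0.52  -0.159  0.034]
base ((0.5371390581130981, -0.2585235834121704), (0.15143366158008575, 0.30409449338912964), 82.57820892333984)
board ((0.5370534062385559, 0.2592333257198334), (0.2612716257572174, 0.23002147674560547), 84.85676574707031)
```

```bash
cat >> h.py <<'E'
def go(x,y,z,yaw,rpy0=None):
    """row (deg,mm) to TCP x,y,z tool down with tool x at world angle yaw deg"""
    s=readout.sense(); R0=R.from_quat(s['tool_rot']); t=np.radians(yaw)
    Rt=R.from_matrix(np.array([[np.cos(t),np.sin(t),0],[np.sin(t),-np.cos(t),0],[0,0,-1]]))
    rv=(R0.inv()*Rt).as_rotvec(degrees=True); d=R0.inv().apply(np.array([x,y,z])-s['tcp_pos'])*1e3
    n=max(np.linalg.norm(d)/41.7,np.linalg.norm(rv)/7.16)
    print('row',rv.round(1),d.round(1),'n>=',n.round(1),'t',s['t'],'tcp',s['tcp_pos'].round(4),'F',s['force'].round(1))
E
python3 -c "
from h import *
go(.61,.265,.22,-4.5); print(manip.tip_extent)"
```

```text
row [-0.1  0.  28.9] [ 664.8 -613.8   36.9] n>= 21.7 t 0.1 tcp [ 0.258  -0.5686  0.2554] F [-0.   0.5  0.3]
0.025
```

>>> move_arm(rows=[[0,0,2,30,-28,0,0],[0,0,4,60,-55,0,0],[0,0,6,90,-83,0,0],[0,0,8,120,-110,0,0],[0,0,10,150,-138,0,0],[0,0,12,180,-165,0,0],[0,0,14,210,-193,0,0],[0,0,16,240,-220,0,0],[0,0,18,270,-248,0,0],[0,0,20,300,-276,0,0],[0,0,22,330,-304,0,0],[0,0,24,360,-332,0,0]])

```text
t: 1.1
tcp_pos: [0.4491, -0.1161, 0.2562]
tool_rot: [1.0, 0.002, -0.0, -0.0]
force: [0.8, -0.8, 0.4]
finger_gap: 0.999
gripper_force: 0.0
```

```bash
python3 -c "
from h import *
go(.61,.265,.22,-4.5)"
```

```text
row [-0.   0.   4.8] [ 162.8 -380.3   36.2] n>= 10.0 t 1.1 tcp [ 0.4491 -0.1161  0.2562] F [ 0.8 -0.8  0.4]
```

>>> move_arm(rows=[[0,0,1,15,-35,3,0],[0,0,2,30,-70,6,0],[0,0,3,46,-107,10,0],[0,0,4,61,-143,14,0],[0,0,4.8,77,-180,18,0],[0,0,4.8,92,-216,22,0],[0,0,4.8,108,-253,26,0],[0,0,4.8,124,-290,30,0],[0,0,4.8,140,-326,33,0],[0,0,4.8,153,-356,36,0],[0,0,4.8,163,-380,36,0],[0,0,4.8,163,-380,36,0]])

```text
t: 2.1
tcp_pos: [0.6104, 0.268, 0.2194]
tool_rot: [0.999, -0.036, 0.001, -0.001]
force: [0.7, -0.3, 0.3]
finger_gap: 1.001
gripper_force: 0.0
```

Run:
```python
from h import *
s=snap('wrist'); w=world(s); save('w1.png',s['img']); np.savez('w1.npz',**s)
ax=salami(s,w); ang,al,ok,h=label(s,ax,H=ax[2])
m=ok&(abs(al)<.05)&(h[...,1]<110)&(h[...,2]>120); print('label',m.sum(),np.percentile(ang[m],[2,10,25,50,75,90,98]).round(1))
print('cam',-s['R'].T@s['t'],s['R'][2])
go(.61,.265,.06,-4.5)
```

```text
axis x0,slope,z [0.555  0.0639 0.0454] ext [-0.08   0.093] rms 0.0006 5564
label 774 [46.6 47.9 52.3 58.8 66.1 83.7 87. ]
cam [0.6780946  0.26249406 0.33769531] [-0.2648917   0.02195005 -0.96402831]
row [-0.   0.   0.3] [  0.7   0.4 159.3] n>= 3.8 t 2.15 tcp [0.6093 0.2654 0.2193] F [-0.7 -0.6 -0.1]
```

View pics/w1.png

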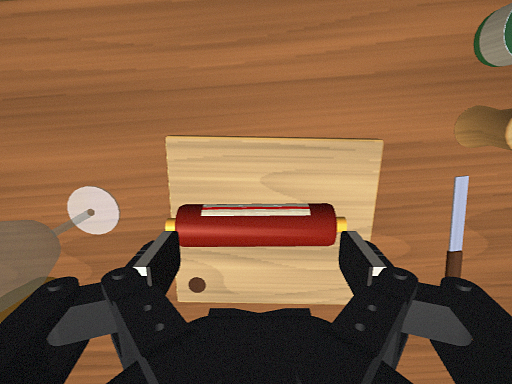

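The wrist view shows the salami at about (256,225), with the label at rows 204–216 on its far side and the red line near row 207. The fingers frame it. I'll refine the label angle from its profile.

Run:
```python
from h import *
s=dict(np.load('w1.npz')); w=world(s); ax=salami(s,w)
ang,al,ok,h=label(s,ax,H=ax[2])
for lo in range(30,100,2):
    m=ok&(abs(al)<.045)&(ang>=lo)&(ang<lo+2)
    if m.sum(): print(lo+1,m.sum(),s['img'][m].mean(0).round(0))
```

```text
axis x0,slope,z [0.555  0.0639 0.0454] ext [-0.08   0.093] rms 0.0006 5564
31 73 [131.  32.  21.]
33 54 [128.  31.  20.]
35 52 [126.  30.  21.]
37 70 [123.  29.  19.]
39 83 [119.  28.  17.]
41 55 [112.  22.  14.]
43 47 [106.  14.   7.]
45 63 [94.  2.  1.]
47 80 [197. 182. 170.]
49 39 [234. 228. 192.]
51 43 [228. 219. 184.]
53 81 [225. 214. 181.]
55 39 [229. 217. 183.]
57 42 [221. 210. 179.]
59 73 [196. 185. 158.]
61 24 [189. 180. 153.]
63 65 [191. 189. 160.]
65 33 [195. 170. 144.]
67 48 [190. 151. 128.]
69 36 [166.  24.  19.]
71 43 [161.   0.   0.]
73 28 [165.   0.   0.]
75 51 [168.  11.  10.]
77 7 [145.  84.  69.]
79 52 [140. 109.  93.]
81 20 [128. 141. 120.]
83 17 [129. 136. 116.]
85 42 [131. 132. 116.]
87 20 [129. 128. 114.]
91 26 [108. 107.  94.]
93 27 [102. 102.  90.]
95 24 [95. 93. 82.]
```

>>> move_arm(rows=[[0,0,-0.5,0,0,30,0],[0,0,-0.5,0,0,60,0],[0,0,-0.5,0,0,90,0],[0,0,-0.5,0,0,120,0],[0,0,-0.5,0,0,142,0],[0,0,-0.5,0,0,156,0],[0,0,-0.5,0,0,163,0],[0,0,-0.5,0,0,163,0],[0,0,-0.5,-3,0,163,0],[0,0,-0.5,-6,0,163,0],[0,0,-0.5,-9,0,163,0],[0,0,-0.5,-12,0,163,0]])

```text
t: 3.15
tcp_pos: [0.5976, 0.2642, 0.0588]
tool_rot: [0.999, -0.034, 0.001, -0.0]
force: [0.4, 0.1, -0.6]
finger_gap: 1.001
gripper_force: 0.0
```

```bash
cat > m.py <<'E'
from h import *
import sys
s=snap('wrist'); w=world(s); save(sys.argv[1],s['img'])
ax=salami(s,w); ang,al,ok,h=label(s,ax,H=ax[2])
im=s['img'].astype(int)
reg=ok&(abs(al)<.045); white=reg&(im[...,1]>90); red=reg&(im[...,0]>135)&(im[...,1]<40)
print('white',white.sum(),np.percentile(ang[white],[1,5,50,95,99]).round(1),'red',red.sum(),np.percentile(ang[red],[5,50,95]).round(1))
go(.61,.265,.055,-3.7); print('gap',readout.sense()['finger_gap'])
E
python3 m.py w2.png
```

```text
axis x0,slope,z [0.5554 0.0608 0.0454] ext [-0.081  0.093] rms 0.0028 4024
white 4450 [ 46.5  47.6  60.8  92.4 115.3] red 921 [67.6 70.9 75.1]
row [-0.  -0.  -0.2] [13.4 -1.7  3.5] n>= 0.3 t 3.2 tcp [0.5965 0.2642 0.0584] F [-0.3 -0.7 -0.4]
gap 1.0021255068909476
```

>>> move_arm(rows=[[0,0,0,-3,0,2,0],[0,0,0,-6,0,2,0],[0,0,0,-9,0,2,0],[0,0,0,-12,0,2,0],[0,0,0,-15,0,2,0],[0,0,0,-18,0,2,0],[0,0,0,-20,0,2,0],[0,0,0,-22,0,2,0],[0,0,0,-23.5,0,2,0],[0,0,0,-25,0,2,0],[0,0,0,-26,0,2,0],[0,0,0,-26,0,2,0]])

```text
t: 4.2
tcp_pos: [0.5711, 0.2657, 0.0553]
tool_rot: [0.999, -0.034, -0.0, 0.0]
force: [-1.4, -0.4, -0.0]
finger_gap: 1.0
gripper_force: 0.0
```

```bash
python3 m.py w3.png
```

```text
axis x0,slope,z [0.5353 0.0644 0.0456] ext [-0.079  0.093] rms 0.0018 7305
white 2745 [30.5 32.5 42.3 49.5 49.9] red 133 [24.4 27.5 29.1]
row [-0.   0.  -0.2] [38.7 -1.9  0.3] n>= 0.9 t 4.25 tcp [0.5713 0.2657 0.0553] F [-1.2  0.3  0.5]
gap 1.0016108973941786
```

>>> move_arm(rows=[[0,0,0,-1.5,0,0,0],[0,0,0,-3,0,0,0],[0,0,0,-4.5,0,0,0],[0,0,0,-6,0,0,0],[0,0,0,-7,0,0,0],[0,0,0,-8,0,0,0],[0,0,0,-8.5,0,0,0],[0,0,0,-9,0,0,0],[0,0,0,-9,0,0,0],[0,0,0,-9,0,0,0]])

```text
t: 5.08
tcp_pos: [0.5623, 0.2663, 0.0553]
tool_rot: [0.999, -0.034, -0.0, -0.0]
force: [0.5, 0.1, 0.7]
finger_gap: 1.002
gripper_force: 0.0
```

```bash
python3 m.py w4.png
python3 - <<'E'
from h import *
s=snap('wrist'); w=world(s); ax=salami(s,w)
ang,al,ok,h=label(s,ax,H=ax[2])
for lo in range(-40,60,2):
    m=ok&(abs(al)<.035)&(ang>=lo)&(ang<lo+2)
    if m.sum(): print(lo+1,m.sum(),s['img'][m].mean(0).round(0))
E
```

```text
axis x0,slope,z [0.5267 0.064  0.0455] ext [-0.078  0.093] rms 0.0016 9825
axis x0,slope,z [0.5266 0.0639 0.0455] ext [-0.078  0.093] rms 0.0014 9843
-39 36 [17. 17. 19.]
-37 36 [17. 18. 19.]
-33 30 [18. 17. 20.]
-31 109 [17. 17. 19.]
-27 141 [17. 17. 19.]
-25 52 [18. 17. 19.]
-23 90 [18. 17. 19.]
-21 143 [18. 17. 19.]
-19 143 [18. 17. 19.]
-17 131 [18. 18. 19.]
-15 142 [18. 17. 20.]
-13 161 [18. 18. 20.]
-11 145 [17. 18. 19.]
-9 145 [18. 18. 19.]
-7 173 [18. 18. 19.]
-5 249 [18. 17. 19.]
-3 163 [18. 18. 19.]
-1 232 [17. 18. 19.]
1 209 [18. 18. 19.]
3 258 [18. 18. 20.]
5 183 [17. 18. 19.]
7 294 [17. 18. 19.]
9 261 [18. 18. 20.]
11 222 [17. 17. 19.]
13 256 [17. 18. 19.]
15 298 [17. 18. 19.]
17 298 [17. 17. 19.]
19 296 [18. 18. 20.]
21 287 [17. 18. 19.]
23 278 [19. 19. 21.]
25 283 [32. 33. 34.]
27 287 [45. 48. 50.]
29 291 [57. 60. 60.]
31 292 [44. 21. 19.]
33 293 [53. 21. 18.]
35 292 [66. 22. 17.]
37 290 [87. 23. 16.]
39 285 [104.  22.  13.]
41 281 [100.  21.  13.]
43 276 [98. 21. 13.]
45 272 [95. 20. 11.]
47 261 [93. 19. 12.]
49 265 [90. 19. 12.]
51 286 [87. 18. 12.]
53 285 [84. 17. 1
[... 320 characters left out ...]
                                                    ~~~~~~~~~~~~~^^^^^^^^^^^^^^^^^^^^
    return _quantile_unchecked(
        a, q, axis, out, overwrite_input, method, keepdims, weights)
    return _ureduce(a,
                    func=_quantile_ureduce_func,
    ...<5 lines>...
                    overwrite_input=overwrite_input,
                    method=method)
    r = func(a, **kwargs)
    result = _quantile(arr,
                       quantiles=q,
    ...<2 lines>...
                       out=out,
                       weights=wgt)
    slices_having_nans = np.isnan(arr[-1, ...])
                                  ~~~^^^^^^^^^
IndexError: index -1 is out of bounds for axis 0 with size 0
```

View pics/w4.png

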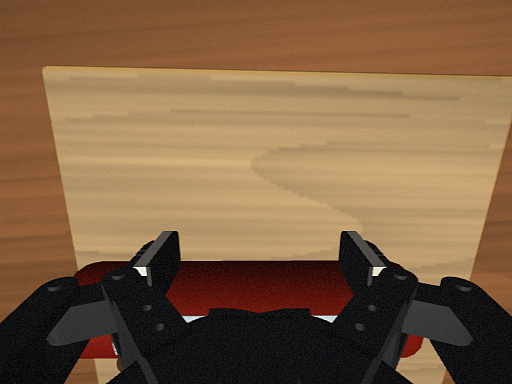

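The gripper hides most of the label, with only its far edge showing at about row 318 (roughly 30°). I'll back off and look from above.

>>> move_arm(rows=[[0,0,0,4,0,0,0],[0,0,0,12,0,0,0],[0,0,0,22,0,0,0],[0,0,0,32,0,-20,0],[0,0,0,42,0,-50,0],[0,0,0,50,0,-80,0],[0,0,0,55,0,-110,0],[0,0,0,55,0,-130,0],[0,0,0,55,0,-140,0],[0,0,0,55,0,-140,0]])

```text
t: 6.02
tcp_pos: [0.6196, 0.2628, 0.1984]
tool_rot: [0.999, -0.034, 0.003, -0.001]
force: [0.3, 0.4, -0.8]
finger_gap: 0.997
gripper_force: 0.0
```

```bash
cat > m2.py <<'E'
from h import *
def edges(s,ax,H,name):
    ang,al,ok,h=label(s,ax,H=H); out=[]
    g=s['img'][...,1].astype(float)
    c=np.arange(-60,90,1.5); y=[]
    for lo in c:
        m=ok&(abs(al)<.045)&(ang>=lo-1)&(ang<lo+1); y.append(g[m].mean() if m.sum()>3 else np.nan)
    y=np.array(y)
    print(name,[(float(a),int(b)) for a,b in zip(c,y) if b==b and b>45])
s=snap('wrist'); w=world(s); ax=salami(s,w); edges(s,ax,ax[2],'wrist')
for n in('scene','top'):
    t=snap(n); a2=salami(t,world(t)); edges(t,ax,ax[2],n)
go(.61,.265,.055,-3.7)
E
python3 m2.py
```

```text
axis x0,slope,z [0.5265 0.0646 0.0456] ext [-0.079  0.088] rms 0.0007 5078
wrist [(-19.5, 131), (-18.0, 140), (-16.5, 253), (-15.0, 253), (-12.0, 237), (-9.0, 233), (-6.0, 235), (-3.0, 246), (0.0, 216), (1.5, 46), (9.0, 56), (10.5, 120), (12.0, 253), (13.5, 252), (15.0, 238), (16.5, 234), (18.0, 234), (19.5, 232), (21.0, 235), (22.5, 233), (24.0, 235), (25.5, 237), (27.0, 244), (28.5, 229), (30.0, 220)]
axis x0,slope,z [0.5248 0.0713 0.0463] ext [-0.081  0.093] rms 0.0032 162
scene [(13.5, 220), (15.0, 223), (16.5, 225), (18.0, 218), (19.5, 211), (21.0, 212), (22.5, 204), (25.5, 173), (28.5, 149), (40.5, 61), (42.0, 58), (43.5, 51), (46.5, 48)]
axis x0,slope,z [0.525  0.0533 0.0454] ext [-0.08  -0.001] rms 0.0024 228
top [(-60.0, 77), (-49.5, 69), (-48.0, 87), (-46.5, 50), (-39.0, 84), (-37.5, 69), (-30.0, 97), (-28.5, 59), (-24.0, 46), (-22.5, 77), (-21.0, 78), (-18.0, 144), (-16.5, 167), (-15.0, 121), (-13.5, 92), (-10.5, 163), (-9.0, 205), (-7.5, 141), (-6.0, 95), (-3.0, 130), (-1.5, 168), (0.0, 113), (1.5, 88), (4.5, 72), (6.0, 83), (7.5, 73), (9.0, 98), (12.0, 100), (13.5, 155), (15.0, 140), (16.5, 127), (18.0, 60), (19.5, 96), (21.0, 208), (22.5, 206), (24.0, 157), (25.5, 84), (28.5, 105), (30.0, 166), (31.5, 164), (33.0, 133), (34.5, 101), (43.5, 65), (45.0, 104), (57.0, 81)]
row [ 0.1  0.2 -0.2] [ -6.   -2.5 138.6] n>= 3.3 t 6.1667 tcp [0.6163 0.2622 0.1935] F [-0.3 -0.  -0.2]
```

>>> move_arm(rows=[[0,0,0,-3,0,30,0],[0,0,0,-6,-2,65,0],[0,0,0,-6,-2,100,0],[0,0,0,-6,-2,125,0],[0,0,0,-6,-2,138,0],[0,0,0,-12,-2,138,0],[0,0,0,-22,-2,138,0],[0,0,0,-32,-2,138,0],[0,0,0,-40,-2,138,0],[0,0,0,-46,-2,138,0],[0,0,0,-50,-2,138,0],[0,0,0,-50,-2,138,0]])

```text
t: 7.17
tcp_pos: [0.5666, 0.2683, 0.0584]
tool_rot: [0.999, -0.034, 0.0, -0.0]
force: [-0.2, -0.5, 0.2]
finger_gap: 1.003
gripper_force: 0.0
```

```bash
python3 -c "
from h import *
go(.56,.265,.055,-3.7)"
```

```text
row [-0.  -0.  -0.2] [-6.4  3.7  3.4] n>= 0.2 t 7.1667 tcp [0.5666 0.2683 0.0584] F [-0.2 -0.5  0.2]
```

>>> move_arm(rows=[[0,0,0,-1.5,0,3,0],[0,0,0,-3,0,3,0],[0,0,0,-4,0,3,0],[0,0,0,-5,0,3,0],[0,0,0,-6,0,3,0],[0,0,0,-6.8,0,3,0],[0,0,0,-7,0,3,0],[0,0,0,-7,0,3,0],[0,0,0,-7,0,3,0]])

```text
t: 7.92
tcp_pos: [0.5605, 0.2684, 0.0543]
tool_rot: [0.999, -0.034, -0.0, -0.0]
force: [0.5, 0.3, -0.9]
finger_gap: 0.999
gripper_force: 0.0
```

>>> move_arm(rows=[[0,0,0,4,0,0,0],[0,0,0,12,0,0,0],[0,0,0,22,0,0,0],[0,0,0,32,0,-20,0],[0,0,0,42,0,-50,0],[0,0,0,50,0,-80,0],[0,0,0,55,0,-110,0],[0,0,0,55,0,-135,0],[0,0,0,55,0,-145,0],[0,0,0,55,0,-145,0],[0,0,0,55,0,-145,0]])

```text
t: 8.83
tcp_pos: [0.6154, 0.2645, 0.1989]
tool_rot: [0.999, -0.034, -0.0, 0.0]
force: [-1.1, -0.3, 0.0]
finger_gap: 0.996
gripper_force: 0.0
```

```bash
python3 m2.py | grep -v '^top'
```

```text
axis x0,slope,z [0.5244 0.0649 0.0456] ext [-0.079  0.088] rms 0.0007 5218
wrist [(-43.5, 50), (-24.0, 167), (-22.5, 208), (-21.0, 253), (-19.5, 250), (-16.5, 236), (-15.0, 234), (-13.5, 231), (-12.0, 232), (-10.5, 239), (-9.0, 239), (-7.5, 254), (-6.0, 249), (-4.5, 90), (-3.0, 65), (4.5, 73), (6.0, 140), (7.5, 254), (9.0, 239), (10.5, 239), (12.0, 234), (13.5, 235), (15.0, 230), (16.5, 233), (18.0, 233), (19.5, 235), (21.0, 243), (22.5, 244), (24.0, 224)]
axis x0,slope,z [0.523  0.0653 0.0471] ext [-0.082  0.091] rms 0.0036 174
scene [(6.0, 222), (31.5, 88), (33.0, 82), (34.5, 67), (36.0, 63), (37.5, 58), (46.5, 45)]
axis x0,slope,z [0.5226 0.0545 0.0451] ext [-0.08   0.005] rms 0.0024 230
row [ 0.1  0.3 -0.2] [ -3.4  -0.6 141.8] n>= 3.4 t 8.9833 tcp [0.614  0.2643 0.1968] F [-1.  -1.1 -0.1]
```

The label's red line now sits within about 1° of the top, and the salami has been released. Now the clamp.

```bash
python3 -c "
from h import *
go(.59,-.265,.23,82.5); print(readout.sense()['q'])"
```

```text
row [ -0.1   0.3 -86.4] [ 11.9 529.8 -32.5] n>= 12.7 t 8.9833 tcp [0.614  0.2643 0.1968] F [-1.  -1.1 -0.1]
[ 2.39687244e-01  6.52765439e-01  1.36697026e+00 -4.81900070e-06
  1.12654660e+00  1.87861315e+00]
```

>>> move_arm(rows=[[0,0,-6,1,25,-15,0],[0,0,-12,2,60,-33,0],[0,0,-18,3,95,-33,0],[0,0,-24,4,132,-33,0],[0,0,-30,5,170,-33,0],[0,0,-36,6,208,-33,0.3],[0,0,-42,7,246,-33,0.3],[0,0,-48,8,284,-33,0.3],[0,0,-54,9,322,-33,0.3],[0,0,-60,10,360,-33,0.3],[0,0,-66,11,398,-33,0.3],[0,0,-72,12,436,-33,0.3]])

```text
t: 9.98
tcp_pos: [0.5965, -0.1725, 0.2304]
tool_rot: [0.827, 0.562, -0.001, -0.002]
force: [0.7, -0.1, 0.0]
finger_gap: 0.698
gripper_force: 0.0
```

```bash
python3 -c "
from h import *
go(.59,-.265,.23,82.5)"
```

```text
row [ -0.2  -0.  -14.1] [-88.4  28.    0.2] n>= 2.2 t 9.9833 tcp [ 0.5965 -0.1725  0.2304] F [ 0.7 -0.1  0. ]
```

>>> move_arm(rows=[[0,0,-5,-28,9,0,0.3],[0,0,-10,-55,18,0,0.3],[0,0,-14.1,-78,25,0,0.3],[0,0,-14.1,-88,28,0,0.3],[0,0,-14.1,-88,28,0,0.3],[0,0,-14.1,-88,28,0,0.3]])

```text
t: 10.48
tcp_pos: [0.5903, -0.2624, 0.231]
tool_rot: [0.754, 0.656, 0.0, -0.002]
force: [0.0, 0.4, 0.2]
finger_gap: 0.703
gripper_force: 0.0
```

```bash
cat > c.py <<'E'
from h import *
import sys
s=snap('wrist'); w=world(s); save(sys.argv[1],s['img']); np.savez('c.npz',**s); h=hsv(s)
near=(abs(w[...,0]-.53)<.19)&(abs(w[...,1]+.25)<.12)
m=near&(w[...,2]>.126)&(w[...,2]<.134)&(h[...,2]<90); rc=cv2.minAreaRect(w[m][:,:2].astype(np.float32)) if m.sum()>3 else None
print('handle top',m.sum(),rc, w[m].mean(0))
m=near&((h[...,0]<6)|(h[...,0]>174))&(h[...,1]>180)&(h[...,2]>140)&(w[...,2]<.045); p=w[m]; print('mark',m.sum(),np.median(p,0).round(4),p.min(0).round(3),p.max(0).round(3))
m=near&(h[...,1]<50)&(h[...,2]>200)&(w[...,2]<.038)&(w[...,2]>.026)&(w[...,1]>-.23); print('strip',cv2.minAreaRect(w[m][:,:2].astype(np.float32)),np.median(w[m][:,2]))
m=near&(h[...,2]<60)&(w[...,2]<.046)&(w[...,2]>.035)&(w[...,1]>-.24); p=w[m]; print('pointer',m.sum(),np.median(p,0).round(4) if m.sum() else '')
go(.59,-.265,.112,82.5)
E
python3 c.py c1.png
```

```text
handle top 976 ((0.5904456973075867, -0.2657918632030487), (0.042979322373867035, 0.01865255832672119), 81.6125717163086) [ 0.59019383 -0.26477345  0.12989386]
mark 119 [ 0.5171 -0.1912  0.0347] [ 0.508 -0.204  0.021] [ 0.521 -0.181  0.037]
strip ((0.5107842683792114, -0.2076808661222458), (0.025757620111107826, 0.09764803200960159), 81.99359130859375) 0.037536203633644384
pointer 118 [ 0.4176 -0.2186  0.0425]
row [-0.1 -0.1 -0.3] [ -3.7   0.3 119.3] n>= 2.9 t 10.5333 tcp [ 0.5904 -0.2616  0.2313] F [0.4 1.3 0.8]
```

View pics/c1.png

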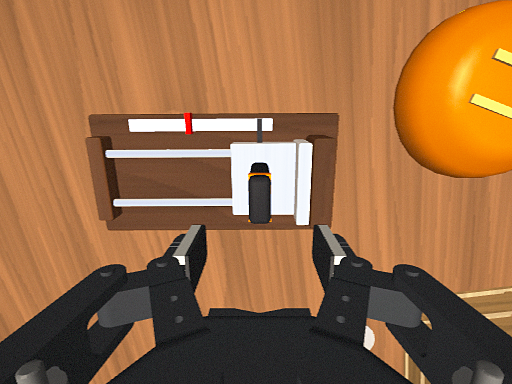

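The wrist view shows the handle at (260,197), the pointer at (260,130) and the red mark at (188,123). I'll descend and grip.

>>> move_arm(rows=[[0,0,0,-3.5,0,30,0.3],[0,0,0,-3.5,0,60,0.3],[0,0,0,-3.5,0,88,0.3],[0,0,0,-3.5,0,108,0.3],[0,0,0,-3.5,0,118,0.3],[0,0,0,-3.5,0,119,0.3],[0,0,0,-3.5,0,119,0.6],[0,0,0,-3.5,0,119,0.9],[0,0,0,-3.5,0,119,1],[0,0,0,-3.5,0,119,1],[0,0,0,-3.5,0,119,1],[0,0,0,-3.5,0,119,1]], squeeze=60)

```text
t: 11.53
tcp_pos: [0.5896, -0.2666, 0.1153]
tool_rot: [0.753, 0.658, -0.001, -0.0]
force: [-4.3, 0.9, 5.9]
finger_gap: 0.224
gripper_force: 61.4
```

```bash
cat > p.py <<'E'
from h import *
import sys
s=snap('wrist'); save(sys.argv[1],s['img']); go(.59,-.265,.112,82.5)
yaw=np.radians(-7.6); ex=np.array([np.cos(yaw),np.sin(yaw),0]); 
h=hsv(s); o=-s['R'].T@s['t']
v,u=np.mgrid[:384,:512]; k=np.stack([(u-s['cx'])/s['f'],(v-s['cy'])/s['f'],np.ones(u.shape)],-1)@s['R']
P=lambda z:o+k*((z-o[2])/k[...,2])[...,None]
q=P(.034); near=(abs(q[...,0]-.52)<.04)&(abs(q[...,1]+.195)<.03)
m=near&((h[...,0]<6)|(h[...,0]>174))&(h[...,1]>180)&(h[...,2]>120); c=q[m].mean(0)
print('mark px',u[m].mean(),v[m].mean(),m.sum(),c.round(4),'x',(c@ex).round(4), np.ptp(q[m]@ex))
q=P(.04); ey=np.array([-ex[1],ex[0],0]); Y=c@ey
near=(abs(q@ey-(Y-.003))<.004)&(abs(q@ex-c@ex)<.1)
# dark thin pointer over white strip
m=near&(h[...,2]<90)&(h[...,1]<90)
print('dark x rel mark',m.sum(),np.histogram((q@ex-c@ex)[m],np.arange(-.1,.1,.004))[0])
mm=m&(abs(q@ex-c@ex)<.1); np.save('m.npy',mm)
g=s['finger_gap'] if 'finger_gap' in s else readout.sense(); print(g['finger_gap'],g['gripper_force'])
E
python3 p.py p1.png
```

```text
row [-0.1  0.  -0.2] [1.7 0.1 3.3] n>= 0.1 t 11.5833 tcp [ 0.5897 -0.2667  0.1153] F [-4.6  1.1  5.3]
mark px 145.22699386503066 119.80674846625767 326 [ 0.517  -0.1919  0.034 ] x 0.5378 0.010723831438718134
dark x rel mark 77 [ 0  0  0  0  0  0  0  0  0  0  0  0  0  0  0  0  0  0  0  0  0  0  0  0
  0  0  0  0  0  0  0  0  0  0  0  0  0  0  0  0  0  0  0  0  0 66 11  0
  0]
0.22158204058093545 61.44044637680054
```

>>> move_arm(rows=[[0,0,0,0,-4,0,1],[0,0,0,0,-11,0,1],[0,0,0,0,-19,0,1],[0,0,0,0,-27,0,1],[0,0,0,0,-35,0,1],[0,0,0,0,-43,0,1],[0,0,0,0,-51,0,1],[0,0,0,0,-58,0,1],[0,0,0,0,-64,0,1],[0,0,0,0,-69,0,1],[0,0,0,0,-72,0,1],[0,0,0,0,-72,0,1]], squeeze=80)

```text
t: 12.58
tcp_pos: [0.5224, -0.2578, 0.1154]
tool_rot: [0.754, 0.657, 0.002, 0.004]
force: [9.8, 2.5, 0.9]
finger_gap: 0.221
gripper_force: 78.8
```

```bash
cat >> p.py <<'E'
d=(q@ex-c@ex)[m]; print('pointer rel mark mm',np.median(d)*1e3,d.min()*1e3,d.max()*1e3)
E
python3 p.py p2.png; python3 -c "
import cv2;a=cv2.imread('pics/p2.png');cv2.imwrite('pics/p2c.png',cv2.resize(a[60:260,60:330],None,fx=2.9,fy=2.9))"
```

```text
row [ 0.5  0.1 -0.3] [ 2.  67.7  4. ] n>= 1.6 t 12.6333 tcp [ 0.5227 -0.2578  0.1155] F [9.8 2.7 1.8]
mark px 237.35395189003435 119.47766323024055 291 [ 0.5167 -0.1919  0.034 ] x 0.5376 0.006778568259989015
dark x rel mark 77 [ 0  0  0  0  0  0  0  0  0  0  0  0  0  0  0  0  0  0  0  0  0  0  0  0
  0  0  0  0 55 22  0  0  0  0  0  0  0  0  0  0  0  0  0  0  0  0  0  0
  0]
0.22418220303423256 78.64863395690918
pointer rel mark mm 14.895239920108882 12.754456063219678 17.0155396712377
```

View pics/p2c.png

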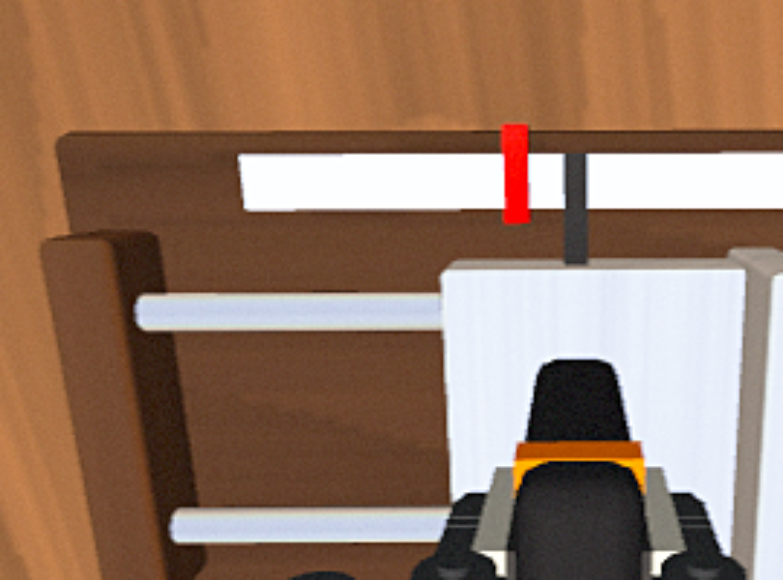

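The crop shows the pointer at crop x≈576 and the red mark at ≈516, so about 15 mm is left.

>>> move_arm(rows=[[0,0,0,0,-3,0,1],[0,0,0,0,-6,0,1],[0,0,0,0,-9,0,1],[0,0,0,0,-12,0,1],[0,0,0,0,-14,0,1],[0,0,0,0,-15,0,1],[0,0,0,0,-15,0,1],[0,0,0,0,-15,0,1],[0,0,0,0,-15,0,1],[0,0,0,0,-15,0,1]])

```text
t: 13.47
tcp_pos: [0.5085, -0.2559, 0.1155]
tool_rot: [0.754, 0.657, 0.002, 0.004]
force: [12.0, 3.0, 2.1]
finger_gap: 0.229
gripper_force: 79.1
```

```bash
python3 p.py p3.png; python3 -c "
import cv2;a=cv2.imread('pics/p3.png');cv2.imwrite('pics/p3c.png',cv2.resize(a[60:260,110:380],None,fx=2.9,fy=2.9))"
```

```text
row [ 0.6  0.1 -0.3] [ 2.1 81.9  4.2] n>= 2.0 t 13.5167 tcp [ 0.5085 -0.2559  0.1155] F [10.9  2.2  1.8]
mark px 255.50335570469798 112.79865771812081 149 [ 0.5165 -0.1873  0.034 ] x 0.5368 0.00665128746753374
dark x rel mark 71 [ 0  0  0  0  0  0  0  0  0  0  0  0  0  0  0  0  0  0  0  0  0  0  0  0
 10 61  0  0  0  0  0  0  0  0  0  0  0  0  0  0  0  0  0  0  0  0  0  0
  0]
0.22264264794326014 79.06937956809998
pointer rel mark mm 1.7591731277383227 -3.0980070655584058 3.866820181121944
```

View pics/p3c.png

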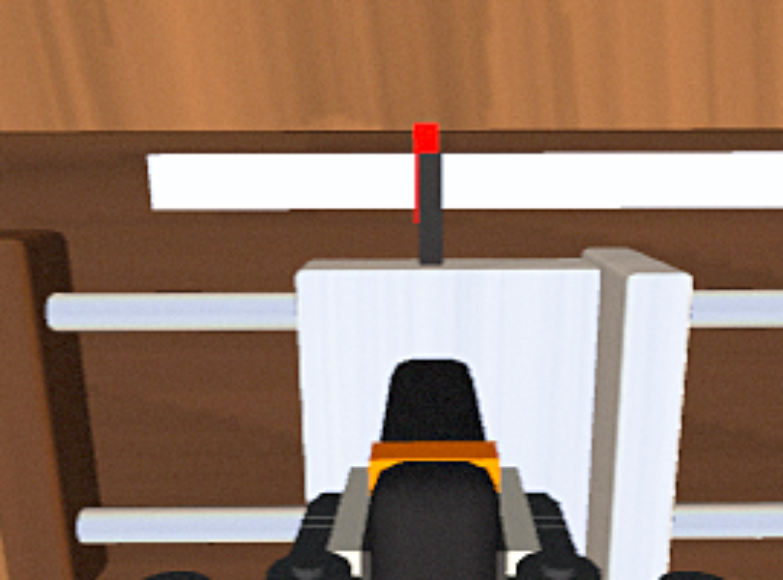

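The pointer sits at crop x≈430.5 and the mark's centre at ≈426, so about 1.1 mm remains.

>>> move_arm(rows=[[0,0,0,0,-0.6,0,1],[0,0,0,0,-1.1,0,1],[0,0,0,0,-1.1,0,1],[0,0,0,0,-1.1,0,1],[0,0,0,0,-1.1,0,1],[0,0,0,0,-1.1,0,1]])

```text
t: 14.02
tcp_pos: [0.5075, -0.2558, 0.1155]
tool_rot: [0.754, 0.657, 0.002, 0.005]
force: [11.9, 3.1, 1.5]
finger_gap: 0.223
gripper_force: 79.0
```

```bash
python3 p.py p4.png
python3 - <<'E'
import cv2,numpy as np
from h import *
a=cv2.imread('pics/p4.png')[...,::-1].astype(int)
for r in(106,108,110,): print('mark',[tuple(x) for x in a[r,248:264]][::1])
g=a[116:128,245:268].mean(0).round().astype(int); print(np.c_[np.arange(245,268),g])
s=snap('wrist'); print(proj(s,[[.5167,-.1919,.034],[.5167,-.1919,.040]]))
# rest of scene check
b=dict(np.load('t0.npz')); t=snap('top'); w=world(t); ax=salami(t,w)
d=cv2.absdiff(b['img'],t['img']).sum(-1); 
for n,(u,v) in dict(mill=(257,170),jar=(260,141),knife=(256,218),glass=(97,192),flask=(78,238),bowl=(428,217)).items(): print(n,d[v-12:v+12,u-12:u+12].mean().round(1))
E
```

```text
row [ 0.6  0.2 -0.3] [ 2.1 83.   4.3] n>= 2.0 t 14.0667 tcp [ 0.5075 -0.2558  0.1155] F [12.4  2.1  2.6]
mark px 257.7647058823529 107.1470588235294 102 [ 0.5177 -0.1835  0.034 ] x 0.5374 0.006467653827885833
dark x rel mark 33 [ 0  0  0  0  0  0  0  0  0  0  0  0  0  0  0  0  0  0  0  0  0  0  0  1
 12 20  0  0  0  0  0  0  0  0  0  0  0  0  0  0  0  0  0  0  0  0  0  0
  0]
0.22749211193671667 79.00038599967957
pointer rel mark mm 0.1175528665476877 -4.0555217414876 3.6075952905314512
mark [(np.int64(101), np.int64(69), np.int64(43)), (np.int64(100), np.int64(67), np.int64(38)), (np.int64(98), np.int64(64), np.int64(36)), (np.int64(102), np.int64(68), np.int64(44)), (np.int64(85), np.int64(65), np.int64(32)), (np.int64(149), np.int64(65), np.int64(44)), (np.int64(255), np.int64(43), np.int64(27)), (np.int64(255), np.int64(0), np.int64(0)), (np.int64(254), np.int64(20), np.int64(2)), (np.int64(253), np.int64(9), np.int64(0)), (np.int64(253), np.int64(0), np.int64(0)), (np.int64(254), np.int64(0), np.int64(0)), (np.int64(254), np.int64(20), np.int64(0)), (np.int64(255), np.int64(2), 
[... 1441 characters left out ...]
, np.int64(31), np.int64(7)), (np.int64(60), np.int64(59), np.int64(40))]
[[245 252 254 255]
 [246 252 254 255]
 [247 252 254 255]
 [248 252 254 255]
 [249 252 254 255]
 [250 252 254 255]
 [251 253 254 255]
 [252 255 255 255]
 [253 255 255 255]
 [254 151 160 173]
 [255  47  42  39]
 [256  62  59  58]
 [257  64  61  62]
 [258  66  62  62]
 [259  65  62  62]
 [260  61  57  55]
 [261  38  32  30]
 [262 212 229 245]
 [263 255 255 255]
 [264 255 255 255]
 [265 252 254 255]
 [266 252 254 255]
 [267 252 254 255]]
[[257.99150209 119.38945385]
 [258.03258312 119.52297229]]
axis x0,slope,z [0.5227 0.0674 0.0455] ext [-0.08   0.096] rms 0.0021 449
mill 6.9
jar 6.4
knife 7.4
glass 6.2
flask 8.7
bowl 7.8
```

The pointer centre (column ≈258.0) now matches the mark's centre (≈258.0). The salami and the bystanders haven't moved, so I'll hand the job in.

```bash
python3 -c "
from h import *
print(order.sign_off())"
```

```text
the job is handed in; nothing more can be done
None
```

The job is handed in at about 14 s of the 54 s: the salami is on the board, released, with its label within about 1° of straight up; the gripper holds the jaw open with the pointer on the red marker, and the other things on the table appear undisturbed.

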